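# Load a ferrule on the dividing mandrel and index it three clicks

## Task

Slide the plain brass ferrule that fits the dividing fixture's upright mandrel (the tall, thicker tube on the mat) over the mandrel until it sits fully home on the shoulder, then grip the flat knob on top and turn it clockwise, seen from above, exactly three clicks on from the stop where it now rests, not running on past the third, so that the next stud's place faces the punch. The stop alone is too light for the punch's blow: finish with the knob still held firmly between the fingers at that third stop. Leave the other things on the bench where they are.

Things in the scene. Friction and masses are not known exactly. Their poses are not given: they have to be found in the camera images.
- ferrule: the ferrule to load: plain brass tube, 38 mm outside, 29 mm bore, 40 mm tall, 0.1 to 0.2 kg, standing upright on the 3 mm green cutting mat. As tall as the thin tube but thicker (38 against 28 mm), much taller than the wide ring; all three are the same brass and may stand in each other's places. Origin at the centre of its underside, z up
- fixture: dividing fixture bolted to the table: grey base 18 mm high, x -65 to 125 mm, y -65 to 65 mm; origin on the table under the spindle axis, z up. An index wheel, 94 mm across with 15 upright rollers (tops 44 mm above the table), turns with the upright mandrel. A spring ball plunger on its +y side (73 to 115 mm from the axis, up to 50 mm above the table) drops between the rollers
- shoulder (a point): centre of the flat rubber-faced shoulder (44 mm across, 50 mm above the table) at the foot of the mandrel, on the axis; a ferrule fully home has its underside here. The mandrel is 26 mm thick up to 36 mm above this point, tapers from 36 to 42 mm, and ends in the flat knob, whose top is 76 mm above this point; all of it passes through the 29 mm bore
- knob_grip (a point): where to grip the flat-sided steel knob that ends the mandrel: on the axis, 62 mm above the shoulder, 20 mm above the foot of the knob and 10 mm below the top of its flats. The knob is 14 mm thick between its flats, 21 mm wide, 30 mm tall, with a 4 mm nose; its foot is 2 mm above a seated ferrule. This point turns with it: z up, y square to the flats (fingers close along y)
- spindle (a joint): turn of knob, mandrel and wheel in rad, growing clockwise seen from above. Stops (clicks) every 24 degrees (0.419 rad) at 0, 0.419, 0.838, 1.257...; it starts resting in stop 0, the third click from there is 1.257 rad; an end stop at -0.12 limits turning back. The plunger resists by up to about 0.15 N m on leaving a stop; half-way to the next it snaps over and pulls on into it as hard
- punch_point (a point): point of the level steel centre punch, 32 mm from the axis on the fixture's +x side, 58 mm above the table, aimed at the mandrel; its 11 mm barrel runs outward from 50 mm and is held in a grey bracket 70 to 100 mm from the axis, up to 70 mm above the table
- thin_tube: thinner plain brass tube, 28 mm outside, 19 mm bore, 40 mm tall (too narrow for the mandrel), standing on the mat; origin at the centre of its underside
- wide_ring: low wide brass ring, 56 mm outside, 44 mm bore, 16 mm tall (too loose), lying flat on the mat; origin at the centre of its underside
- pliers: pliers with orange grips, 148 mm long and 48 mm across the grips, 12 mm high, lying near the robot side of the fixture; origin at the joint on the table, jaws to its +x
- maul: maul with a white cylindrical head (62 mm across, 85 mm tall) standing on its head, wooden handle up to 195 mm; origin at the centre of its underside
- tape_roll: cardboard-coloured tape roll, 90 mm across, 24 mm high, lying flat; origin at the centre of its underside
- rivet_jar: clear jar, 56 mm across, 65 mm tall; origin at the centre of its underside
- screwdriver: small screwdriver with a wooden handle, 150 mm long, 26 mm thick at the handle, lying on the mat; origin under its middle, tip to its +x

How it is judged:
On the way, in this order (a step that is already met when the one before it is completed fails the run):
1. the ferrule sits fully home on the mandrel's shoulder (z of ferrule in the frame of shoulder between -0.003 and 0.003 m and horizontal distance between ferrule and shoulder below 0.004 m and angle between ferrule's own z axis and vertical below 0.06 rad), for 0.2 s.
2. the knob is gripped by the fingers at the third stop clockwise from where it started (value of joint spindle between 1.157 and 1.357 rad and contact force between the fingers and knob above 2 N), for 0.2 s.
At the end, for the whole second after the job is handed in: the ferrule stands on the mandrel, underside within 3 mm of the shoulder, upright, within 4 mm of the axis; the knob has turned three clicks (72 degrees, within 5.7 degrees) clockwise from its start, stands still, and the fingers hold it with more than 5 N (all of step 1 and value of joint spindle between 1.157 and 1.357 rad and contact force between the fingers and knob above 5 N and velocity of joint spindle between -0.1 and 0.1 rad/s); the arm keeps its last pose, push and grip.
It fails at once if the knob is turned more than half a click past the third stop (value of joint spindle above 1.5 rad).
It fails at once if another thing on the bench is moved by more than 25 mm (distance of any of thin_tube, wide_ring, pliers, maul, tape_roll, rivet_jar, screwdriver from where it was at the start of the episode above 0.025 m).
It also fails if it takes over 59 s, if anything falls off the work surface, if the arm or the gripper's body presses on something with over 40 N, if the wrist force passes 120 N, or if a joint passes its speed limit or range.

## Robot

A 7-joint arm with a two-finger parallel gripper is mounted at the origin on the work surface. World frame = base frame: x ahead of the robot, y to its left, z up, the work surface at z = 0. Lengths are in m, angles in rad, forces in N, time in s.
With the tool pointing down it reaches from about 0.425 to 0.925 m from the base axis. Payload 6.8 kg.
Tool frame: the origin (TCP) lies at the very end of the fingers, on their centre line; the grasp point (between the pads) lies 19 mm behind it; z points along the fingers, y is the line along which they close (so a half turn about z gives the same grasp; the last joint's range is limited). The gripper opens to 85 mm and grips with 20 to 120 N. Pads are 22 mm wide; open, the fingers measure 114 mm over their backs; the gripper's body (76 mm by 85 mm) begins 54 mm behind the grasp point. The pads swing forward as they close: fully open they stand 13 mm farther back than shut.
Start: joints at [1.049, 0.477, 0.022, 1.555, -0.011, 1.109, -0.083], TCP at [0.271, -0.618, 0.231] pointing down, gripper open.
Joint ranges: [-2.96, 2.96], [-0.34, 2.1], [-1.41, 1.46], [0.24, 2.44], [-1.37, 4.51], [0.17, 1.92], [-2.96, 2.96]. Speed limits (rad/s): [2.39, 2.39, 3.14, 3.14, 3.14, 3.14, 3.14].

## Interface

Orientations are given as a unit quaternion [w, x, y, z].
In Python, from station import bot gives the robot as it stands.
- The arm moves only by the tool jog_arm, never from a script. Its argument "motion" is a list of rows, each a list of 7 numbers: the turn, a rotation vector about the tool's x, y, z in rad, then the shift along the tool's x, y, z in mm, then the finger opening in mm, from 0 to 85.4. A call has 1 to 10 rows; each row is the pose to reach, as a shift and turn from the pose commanded when the call began, along the tool's axes at that moment; what a row does not reach only later rows make up. A row lasts 1/8 s, in which the tool goes at most 62.5 mm and 10.7 degrees, less where a joint would pass 70% of its speed; a pose out of reach is approached as far as the arm can. A call with a gripper value outside its range is refused whole. The fingers move at their own pace and stop on an object; "grip_force" is the grip in N (left out, the last holds). Time passes only in rows, so rows that repeat a pose let the fingers close. It gives the time, the measured TCP pose, the force, the opening and the grip force at its end, in the units of the state.
- bot.get_obs(): the state, without advancing time (a new reading comes with each control period).
- bot.read_camera(name): name is "scene" or "side" or "wrist"; returns a dict with "pixels" (400x640x3 uint8, red, green, blue), "camera_matrix" (3x3 intrinsics, pixels), "distortion" ([k1, k2, p1, p2, k3] as OpenCV has them; the pictures are not rectified), "T" (4x4, takes a point from camera to world coordinates); the wrist camera has in their place "tool_from_camera" (4x4, takes a point from camera to tool coordinates, whose origin is the TCP and whose axes are the flange's). Camera axes: x right, y down, z forward; pixel columns grow to the right and rows downward; lengths in m; the calibration is good to about 2 mm. A picture is of the moment at which its call begins: read the wrist's pose just before it. There is no depth.
- bot.hand_in(): hands the job in; it is judged then, once.
Trained networks look in a picture, given as the dict that the camera call returned (one of the last four; its "shot" number tells which), for a name from the list of things; names that differ only in an ending like _2 or _b are one class to them, and where a whole thing is asked for, a point or a joint stands for the part that bears it (a point fixed in the world has none). Each returns a list of dicts, best first, with "score" (0 to 1); they miss things now and then, are a little off and sometimes report something else, mostly with a low value. They report only what shows in the picture. A call takes as long as a camera call.
- bot.spot_in(thing, picture): "xy" ([column, row] in pixels, amid what is visible of it).
- bot.tip_of(thing, picture): "xy" ([column, row] in pixels: a listed point, or the origin of a listed thing).
The state is a dict: "t": time; "q": joint angles; "joint_vel": joint speeds; "joint_torque": joint torques, N m; "eef_pos": TCP position; "tool_rot": TCP orientation; "contact_force": force on the tool from outside, world axes, zero at the start; "torque": the same for the moment, N m; "gripper_width": opening from 0.0 (shut) to 1.0 (fully open); "grasp_force": force on a finger pad.
Only numpy, scipy, OpenCV 4.12 (cv2) and the standard library are available. Lean on these libraries where they do the work, as an engineer would, in place of code of your own. Each camera call takes 0.05 s, during which the arm holds its last target. There are 200 camera calls.

## Working session

There is one attempt and no reset: what is moved stays moved. The work goes in short steps, Python scripts to look and compute and a tool call to move; the robot and the scene stay as the last step left them, time stands still between calls to the robot, and variables do not carry over. Pictures are saved under pics/ and viewed, at most 10 in all, crops included, and the job is handed in when it is done.

Besides the shell and the picture viewer there is one more tool, called after "Call:" as name(argument=value, ...) on one line, values as JSON. jog_arm: Moves the arm, as the interface text tells. Its arguments: {"type":"object","properties":{"motion":{"type":"array"},"grip_force":{"type":"number"}},"required":["motion"]}

```bash
ls; mkdir -p pics; cat > h.py <<'E'
import numpy as np, cv2
from station import bot
from scipy.spatial.transform import Rotation as R
def Rq(q): return R.from_quat([q[1],q[2],q[3],q[0]])
def ray(p,xy,T=None):
    T=np.array(p["T"]) if T is None else T
    u=cv2.undistortPoints(np.array([[xy]],float),np.array(p["camera_matrix"]),np.array(p["distortion"]))[0,0]
    return T[:3,3],T[:3,:3]@np.array([u[0],u[1],1])
def atz(p,xy,z,T=None):
    o,d=ray(p,xy,T); return o+d*(z-o[2])/d[2]
def tri(rs):
    A=0;b=0
    for o,d in rs:
        d=d/np.linalg.norm(d);P=np.eye(3)-np.outer(d,d);A=A+P;b=b+P@o
    return np.linalg.solve(A,b)
def proj(p,X,T=None):
    T=np.array(p["T"]) if T is None else T
    Ti=np.linalg.inv(T)
    return cv2.projectPoints(np.array(X,float).reshape(-1,1,3),cv2.Rodrigues(Ti[:3,:3])[0],Ti[:3,3],np.array(p["camera_matrix"]),np.array(p["distortion"]))[0][:,0]
def wristT(p,s):
    T=np.eye(4);T[:3,:3]=Rq(s["tool_rot"]).as_matrix();T[:3,3]=s["eef_pos"]
    return T@np.array(p["tool_from_camera"])
def save(p,n): cv2.imwrite("pics/"+n,p["pixels"][:,:,::-1])
E
python3 - <<'E'
from h import *
np.set_printoptions(precision=4,suppress=True)
s=bot.get_obs(); print(s)
P={n:bot.read_camera(n) for n in("scene","side")}
for n in P: save(P[n],n+".png"); print(n,np.array(P[n]["T"])[:3,3])
hz=dict(ferrule=0,thin_tube=.003,wide_ring=.003,pliers=0,maul=0,tape_roll=0,rivet_jar=0,screwdriver=0.003,fixture=0,shoulder=.05,knob_grip=.112,punch_point=.058)
hz["ferrule"]=.003
for t in hz:
    rs=[]
    for n in P:
        r=bot.tip_of(t,P[n])[:2]
        for k in r: print(t,n,round(k["score"],2),np.array(k["xy"]),atz(P[n],k["xy"],hz[t])[:2])
        if r: rs.append(ray(P[n],r[0]["xy"]))
    if len(rs)==2: print("   tri",tri(rs))
E
```

```text
pics
{'t': 0.0, 'q': array([ 1.0489,  0.4778,  0.0223,  1.5564, -0.0115,  1.1093, -0.0831]), 'joint_vel': array([-0.0001,  0.0009, -0.    , -0.0009, -0.0005,  0.0013,  0.001 ]), 'joint_torque': array([  0.0006, -59.6456,   1.6081, -28.1198,   0.0125,   0.0095,
         0.    ]), 'eef_pos': array([ 0.2712, -0.6175,  0.2304]), 'tool_rot': array([-0.0008,  0.9787,  0.2054, -0.0002]), 'contact_force': array([-0.3789,  0.1009,  0.1242]), 'torque': array([-0.0169, -0.0337, -0.0243]), 'grasp_force': 0.0, 'gripper_width': 0.9968244720467253}
scene [ 1.2972 -0.155   0.9091]
side [0.4367 1.0119 0.8971]
ferrule scene 0.44 [246.3 234.6] [ 0.5678 -0.1948]
ferrule side 0.53 [326.4 172.6] [ 0.5751 -0.1989]
   tri [ 0.5735 -0.1938  0.0081]
thin_tube scene 0.54 [200.3 248.1] [ 0.5851 -0.335 ]
thin_tube side 0.7 [329.2 148.8] [ 0.5837 -0.3287]
   tri [ 0.5837 -0.335  -0.0003]
wide_ring scene 0.6 [241.8 208.1] [ 0.4538 -0.1962]
wide_ring scene 0.2 [340.  200.3] [0.4994 0.1292]
pliers scene 0.64 [342.4 185.5] [0.4305 0.1588]
pliers side 0.64 [375.5 266.5] [0.4046 0.1598]
   tri [ 0.4108  0.1593 -0.0097]
[... 542 characters left out ...]
r side 0.66 [329.7 216.3] [ 0.5392 -0.0023]
screwdriver side 0.49 [372.9 149. ] [ 0.4443 -0.3527]
   tri [ 0.4951 -0.2792 -0.1013]
fixture scene 0.73 [412.7 249.3] [0.7443 0.2851]
fixture scene 0.65 [341.3 209.1] [0.5361 0.1229]
fixture side 0.87 [330.8 252.7] [0.5187 0.1311]
   tri [0.6223 0.2433 0.02  ]
shoulder scene 0.72 [341.6 201.8] [0.5483 0.1175]
shoulder side 0.76 [328.1 237.8] [0.5273 0.1307]
   tri [0.5315 0.1204 0.0361]
knob_grip scene 0.89 [342.4 183. ] [0.5267 0.1234]
knob_grip side 0.9 [329.1 215.7] [0.5284 0.1194]
   tri [0.5284 0.1225 0.1143]
punch_point scene 0.94 [344.6 202.1] [0.5588 0.1238]
punch_point side 0.88 [311.9 231.2] [0.5688 0.1225]
   tri [0.5661 0.1237 0.0622]
```

```bash
python3 - <<'E'
import cv2,numpy as np
a=cv2.imread("pics/scene.png");b=cv2.imread("pics/side.png")
a=cv2.resize(a[140:290,170:470],(800,400),interpolation=cv2.INTER_CUBIC)
b=cv2.resize(b[120:300,230:450],None,fx=2.2,fy=2.2,interpolation=cv2.INTER_CUBIC)
cv2.imwrite("pics/a1.png",a);cv2.imwrite("pics/b1.png",b)
E
```

```text
(no output)
```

View pics/a1.png

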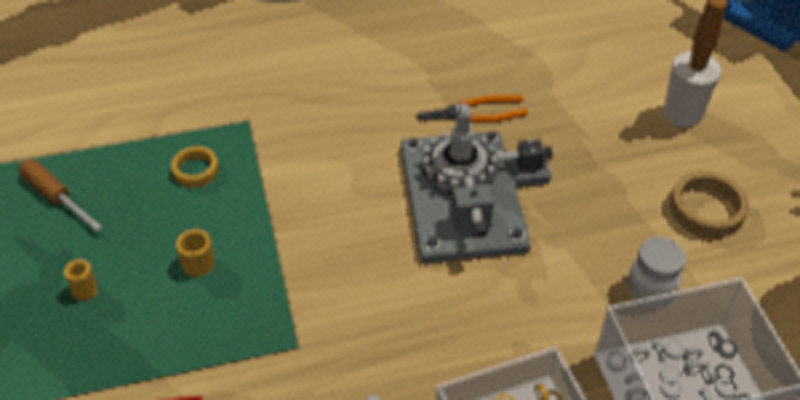

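View pics/b1.png

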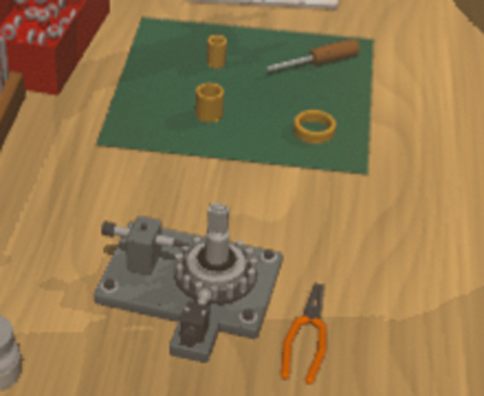

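The views show the ferrule (thick tall tube) at scene pixel (243, 234) and side pixel (325, 167). The fixture's knob is at scene pixel (343, 183), with its punch facing world +x. I'll hover over the ferrule for a wrist picture.

Call:
jog_arm(motion=[[0,0,0,48,-29,0,85],[0,0,0,98,-58,0,85],[0,0,0,148,-88,0,85],[0,0,0,198,-118,5,85],[0,0,0,248,-147,10,85],[0,0,0,298,-177,15,85],[0,0,0,348,-207,20,85],[0,0,0,398,-236,25,85],[0,0,0,447,-265,30,85],[0,0,0,447,-265,30,85]])

```text
t: 2.55
eef_pos: [0.577, -0.1893, 0.201]
tool_rot: [-0.001, 0.978, 0.21, 0.001]
contact_force: [-0.4, -0.9, 0.2]
gripper_width: 0.992
grasp_force: 0.0
```

```bash
cat > look.py <<'E'
from h import *
import sys
np.set_printoptions(precision=4,suppress=True)
def look(name,things):
    s=bot.get_obs();p=bot.read_camera("wrist");T=wristT(p,s);save(p,name)
    print(s["t"],s["eef_pos"],s["joint_vel"].round(3),"cam",T[:3,3],T[:3,2])
    for t,z in things.items():
        for k in bot.tip_of(t,p)[:2]: print(t,round(k["score"],2),np.array(k["xy"]),atz(p,k["xy"],z,T)[:2])
    return s,p,T
E
python3 - <<'E'
from look import *
look("w1.png",dict(ferrule=.003,wide_ring=.003,thin_tube=.003))
E
```

```text
2.55 [ 0.577  -0.1893  0.201 ] [ 0.058 -0.017  0.079  0.021  0.025  0.013  0.033] cam [ 0.6474 -0.1576  0.3441] [-0.2734 -0.12   -0.9544]
ferrule 0.96 [336.1 174.5] [ 0.5826 -0.2019]
ferrule 0.23 [36.5 94.6] [0.5319 0.1254]
wide_ring 0.92 [273.4 280.5] [ 0.4325 -0.1881]
thin_tube 0.61 [439.4 212.8] [ 0.5908 -0.3271]
```

View pics/w1.png

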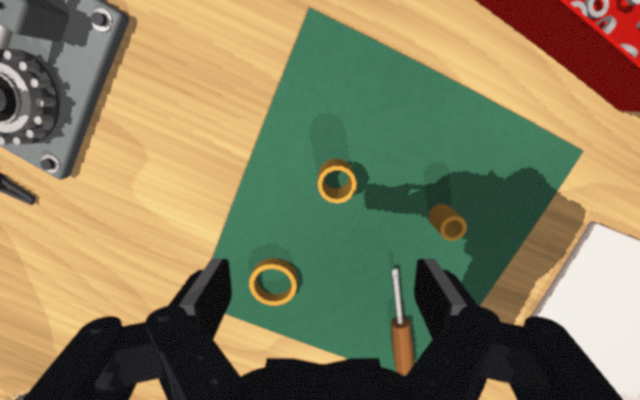

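The ferrule's top rim is at wrist pixel (337, 184), with the thin tube at (450, 225) and the ring at (273, 282). The arm is settled now, so I'll fit the rim.

```bash
cat > rim.py <<'E'
from h import *
from scipy.optimize import minimize
def mask(p):
    h=cv2.cvtColor(p["pixels"],cv2.COLOR_RGB2HSV)
    return ((h[...,0]>10)&(h[...,0]<28)&(h[...,1]>120)&(h[...,2]>70)).astype(np.uint8)
def fit(p,T,x0,r=.019,z0=.003,H=.04):
    m=mask(p);a=np.linspace(0,2*np.pi,60)
    def sil(x):
        c=np.c_[np.cos(a),np.sin(a)]*r+x
        pts=np.r_[np.c_[c,np.full(60,z0)],np.c_[c,np.full(60,z0+H)]]
        ci=np.c_[np.cos(a),np.sin(a)]*.0145+x
        q=cv2.convexHull(proj(p,pts,T).astype(np.float32))
        im=np.zeros(m.shape,np.uint8);cv2.fillPoly(im,[np.round(q*16).astype(np.int32)],1,shift=4)
        ii=np.zeros(m.shape,np.uint8);cv2.fillPoly(ii,[np.round(proj(p,np.c_[ci,np.full(60,z0+H)],T)*16).astype(np.int32)],1,shift=4)
        return im,ii
    big=cv2.dilate(sil(x0)[0],np.ones((25,25)))
    def cost(x):
        im,ii=sil(x); return np.sum((im!=m)*big*(1-ii))
    best=min(((cost(np.array(x0)+[i*.001,j*.001]),i,j) for i in range(-14,15) for j in range(-14,15)))
    x=np.array(x0)+np.array(best[1:])*.001
    b2=min(((cost(x+[i*.00025,j*.00025]),i,j) for i in range(-4,5) for j in range(-4,5)))
    return x+np.array(b2[1:])*.00025,b2[0],sil(x)[0].sum()
E
python3 - <<'E'
from look import *; from rim import *
s,p,T=look("w2.png",dict(ferrule=.003))
print(fit(p,T,[.58,-.197]))
for n in("scene","side"):
    p=bot.read_camera(n);print(n,fit(p,np.array(p["T"]),[.575,-.197]))
E
```

```text
2.75 [ 0.5735 -0.1973  0.2014] [ 0.011 -0.003  0.003 -0.    -0.004 -0.001  0.   ] cam [ 0.6445 -0.1659  0.3442] [-0.2763 -0.1205 -0.9535]
ferrule 0.66 [326.8 168.6] [ 0.5805 -0.1989]
(array([ 0.5815, -0.2018]), np.uint64(103), np.uint64(1467))
scene (array([ 0.5757, -0.2033]), np.uint64(29), np.uint64(228))
side (array([ 0.584, -0.207]), np.uint64(66), np.uint64(233))
```

Call:
jog_arm(motion=[[0,0,0,15,-52,0,85],[0,0,0,30,-104,0,85],[0,0,0,45,-156,0,85],[0,0,0,60,-208,0,85],[0,0,0,75,-260,0,85],[0,0,0,89,-310,0,85],[0,0,0,89,-310,0,85],[0,0,0,89,-310,0,85],[0,0,0,89,-310,0,85],[0,0,0,89,-310,0,85]])

```text
t: 4.2
eef_pos: [0.5313, 0.1225, 0.2013]
tool_rot: [0.0, 0.979, 0.204, -0.0]
contact_force: [-0.3, 0.3, 0.2]
gripper_width: 0.997
grasp_force: 0.0
```

```bash
python3 - <<'E'
from look import *
s,p,T=look("w3.png",dict(fixture=0,shoulder=.05,knob_grip=.112,punch_point=.058))
c=proj(p,[[.53,.122,.09]],T)[0];print(c)
x,y=np.clip(c.astype(int),[100,75],[540,325])
cv2.imwrite("pics/w3c.png",cv2.resize(p["pixels"][y-75:y+75,x-100:x+100,::-1],(800,600),interpolation=cv2.INTER_CUBIC));print(x-100,y-75)
E
```

```text
4.2 [0.5313 0.1225 0.2013] [-0.006  0.002 -0.003 -0.001 -0.002 -0.    -0.002] cam [0.6023 0.1538 0.3442] [-0.276  -0.12   -0.9536]
fixture 0.68 [582.1 242.5] [ 0.5802 -0.2016]
fixture 0.61 [316.8 170.8] [0.5312 0.1297]
shoulder 0.75 [318.4 187.8] [0.5271 0.1253]
knob_grip 0.81 [315.9 203.9] [0.5305 0.128 ]
punch_point 0.75 [334.4 158. ] [0.5603 0.1239]
punch_point 0.37 [603.3 357.4] [ 0.4736 -0.2674]
[322.8673 198.9661]
222 123
```

View pics/w3c.png

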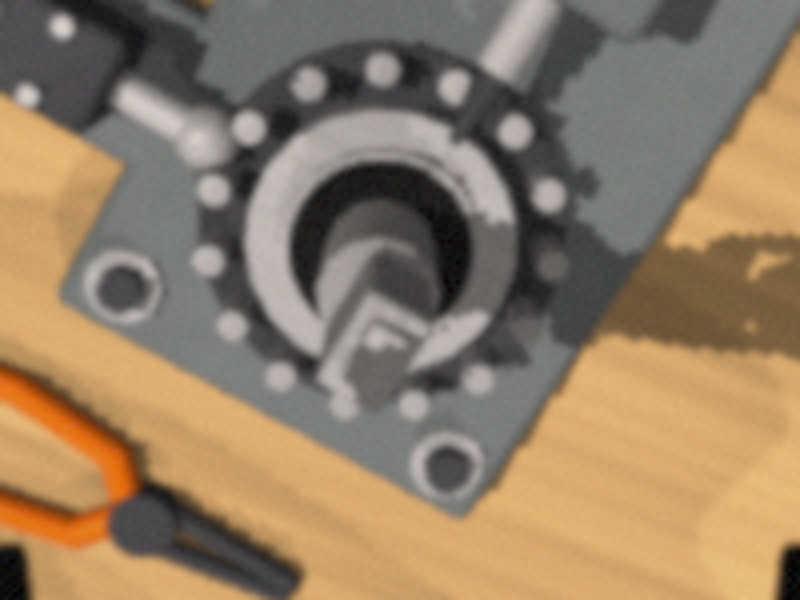

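```bash
python3 - <<'E'
from look import *
from scipy.optimize import least_squares
s,p,T=look("w4.png",{})
cr=lambda a:np.array(a,float)/4+[222,123]-.375
ro=cr([(383,70),(455,87),(515,131),(549,195),(552,262),(526,325),(478,379),(414,403),(345,403),(280,376),(233,325),(208,261),(214,190),(249,127),(310,83)])
W=np.array([atz(p,x,.044,T)[:2] for x in ro])
f=least_squares(lambda v:np.linalg.norm(W-v[:2],axis=1)-v[2],[.53,.122,.04]);print("axis",f.x,np.abs(f.fun).max())
A=f.x[:2];ang=np.degrees(np.arctan2(*(W-A).T[::-1]));print(np.sort(ang%24).round(1))
b=[atz(p,x,.018,T)[:2] for x in cr([(122,286),(446,467)])];d=b[0]-b[1];print("bolts",b,np.linalg.norm(d),"yaw",np.degrees(np.arctan2(-d[0],d[1])))
pl=[atz(p,x,.047,T)[:2] for x in cr([(205,140)])][0]-A;print("plunger ball dir-90",np.degrees(np.arctan2(pl[1],pl[0]))-90)
pb=[atz(p,x,.062,T)[:2] for x in cr([(500,65),(532,15)])];print("punch dir",np.degrees(np.arctan2(*(pb[1]-A)[::-1])),np.degrees(np.arctan2(*(pb[0]-A)[::-1])))
im=p["pixels"].copy()
outs=[]
g=cv2.resize(im[185:235,290:340,::-1],(500,500),interpolation=cv2.INTER_CUBIC)
for th in (0,30,60,90,120,150):
    q=g.copy();t=np.radians(th);ex=np.array([np.cos(t),np.sin(t)]);ey=np.array([-ex[1],ex[0]])
    for z in(.122,.092):
        P=np.array([[*(A+ex*a*.0105+ey*c*.007),z] for a,c in((1,1),(1,-1),(-1,-1),(-1,1))])
        u=(proj(p,P,T)-[290,185]+.5)*10
        cv2.polylines(q,[u.astype(np.int32)],True,(0,0,255) if z>.1 else (0,255,0),2)
    cv2.putText(q,str(th),(5,40),0,1.3,(255,0,0),3)
    outs.append(cv2.resize(q,(260,260)))
cv2.imwrite("pics/k.png",np.vstack([np.hstack(outs[:3]),np.hstack(outs[3:])]))
E
```

```text
4.45 [0.531  0.1237 0.2013] [-0.004  0.    -0.003  0.     0.    -0.     0.001] cam [0.602  0.1551 0.3442] [-0.2758 -0.1202 -0.9537]
axis [0.5283 0.1291 0.0418] 0.0006859387979137183
[ 0.  22.2 22.5 22.5 22.6 22.7 22.7 22.8 22.9 23.1 23.1 23.1 23.3 23.3
 23.7]
bolts [array([0.4841, 0.185 ]), array([0.471, 0.085])] 0.10084047167226595 yaw -7.440300875462615
plunger ball dir-90 -8.861436881310453
punch dir -7.175190735894159 -6.922282655193575
```

View pics/k.png

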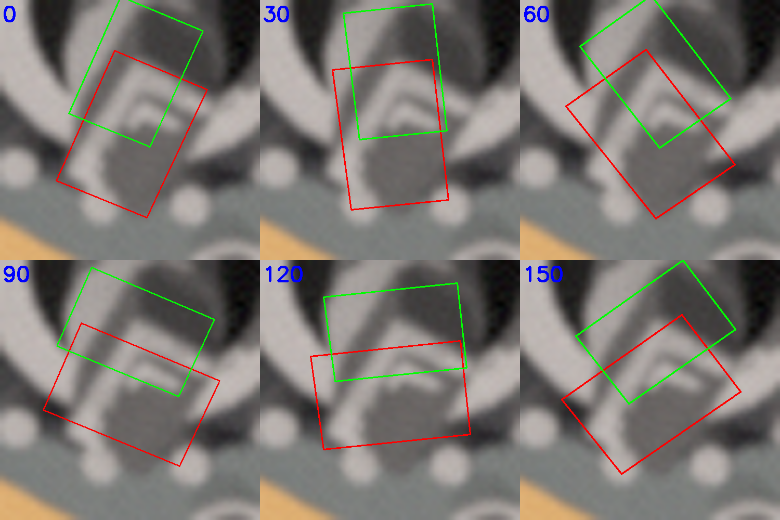

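The knob's long axis is roughly along fixture x. From the rollers, the fixture yaw is about -7.2° and the axis is at (0.528, 0.129). Next I go back over the ferrule and turn the tool so it closes along fixture y.

Call:
jog_arm(motion=[[0,0,0.12,-14,53,0,85],[0,0,0.24,-28,106,0,85],[0,0,0.36,-42,159,0,85],[0,0,0.48,-56,212,0,85],[0,0,0.537,-70,265,5,85],[0,0,0.537,-84,319,10,85],[0,0,0.537,-84,319,20,85],[0,0,0.537,-84,319,20,85],[0,0,0.537,-84,319,20,85],[0,0,0.537,-84,319,20,85]])

```text
t: 5.75
eef_pos: [0.5828, -0.2004, 0.1818]
tool_rot: [-0.0, 0.998, -0.06, 0.0]
contact_force: [0.3, 0.3, -0.2]
gripper_width: 0.993
grasp_force: 0.0
```

```bash
python3 - <<'E'
from look import *; from rim import *
s,p,T=look("w5.png",dict(ferrule=.003))
print(s["q"],s["tool_rot"],fit(p,T,[.58,-.201]))
E
```

```text
5.75 [ 0.5828 -0.2004  0.1818] [ 0.004  0.     0.007 -0.004  0.003  0.     0.001] cam [ 0.6596 -0.2096  0.3248] [-0.2983  0.0386 -0.9537]
ferrule 0.56 [328.1 302.3] [ 0.4338 -0.1881]
[ 0.2729  0.431  -0.0562  1.7482  0.028   0.9625 -1.4859] [-0.0002  0.9982 -0.0605  0.0004] (array([ 0.5812, -0.2015]), np.uint64(119), np.uint64(1664))
```

Call:
jog_arm(motion=[[0,0,0,-1.5,1.3,50,85],[0,0,0,-1.5,1.3,100,85],[0,0,0,-1.5,1.3,140,85],[0,0,0,-1.5,1.3,170,85],[0,0,0,-1.5,1.3,170,85],[0,0,0,-1.5,1.3,170,60],[0,0,0,-1.5,1.3,170,30],[0,0,0,-1.5,1.3,170,30],[0,0,0,-1.5,1.3,170,30],[0,0,0,-1.5,1.3,170,30]], grip_force=30)

```text
t: 7.1
eef_pos: [0.5818, -0.2033, 0.013]
tool_rot: [0.0, 0.998, -0.062, 0.001]
contact_force: [-1.3, -0.1, 6.4]
gripper_width: 0.443
grasp_force: 29.5
```

Call:
jog_arm(motion=[[0,0,0,0,0,-40,30],[0,0,0,0,0,-90,30],[0,0,0,0,0,-140,30],[0,0,0,-14,-48,-180,30],[0,0,0,-30,-104,-180,30],[0,0,0,-46,-160,-180,30],[0,0,0,-62,-216,-180,30],[0,0,0,-78,-272,-180,30],[0,0,0,-93,-323,-180,30],[0,0,0,-93,-323,-180,30]])

```text
t: 8.35
eef_pos: [0.5268, 0.1346, 0.1921]
tool_rot: [-0.001, 0.998, -0.057, 0.0]
contact_force: [0.5, -0.9, -1.8]
gripper_width: 0.439
grasp_force: 30.7
```

Call:
jog_arm(motion=[[0,0,0,0,0,0,30],[0,0,0,0,0,0,30]])

```text
t: 8.6
eef_pos: [0.5284, 0.1271, 0.1914]
tool_rot: [0.0, 0.998, -0.063, 0.0]
contact_force: [0.0, -0.8, -2.4]
gripper_width: 0.439
grasp_force: 30.7
```

```bash
python3 - <<'E'
from look import *
s,p,T=look("w6.png",dict(knob_grip=.112,shoulder=.05))
print(s["gripper_width"],s["contact_force"],s["q"])
ct=[*s["eef_pos"][:2],s["eef_pos"][2]+.03];print(proj(p,[ct],T))
b=bot.read_camera("side");a=bot.read_camera("scene")
def crop(p,X,h=45):
    u,v=proj(p,[X])[0].astype(int);print(u-h,v-h);return cv2.resize(p["pixels"][v-h:v+h,u-h:u+h,::-1],(270,270),interpolation=cv2.INTER_CUBIC)
X=[.528,.129,.15]
w=cv2.resize(p["pixels"][:,:,::-1],(540,338))
c=np.zeros((608,540,3),np.uint8);c[:338]=w;c[338:]=np.hstack([crop(a,X),crop(b,X)])
cv2.imwrite("pics/c6.png",c[:600])
E
```

```text
8.6 [0.5284 0.1271 0.1914] [ 0.003  0.003 -0.002 -0.001 -0.001 -0.001 -0.002] cam [0.6053 0.1177 0.3343] [-0.2987  0.039  -0.9535]
knob_grip 0.66 [322.8 210.7] [0.5277 0.1275]
shoulder 0.63 [327.  191.2] [0.5244 0.124 ]
0.4393931689883742 [ 0.0366 -0.7549 -2.3558] [-0.1988  0.3143 -0.1851  1.9026  0.072   0.9311 -2.1147]
[[323.4677 297.6405]]
299 129
284 161
```

View pics/c6.png

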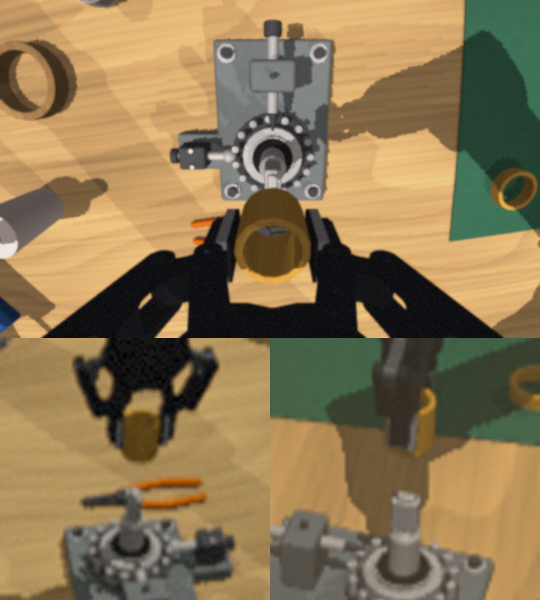

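The ferrule is held near its top, with the knob clear in front of it at wrist pixel (322, 210). I'll fit the in-hand ferrule and the fixture axis from the edges in this wrist view.

```bash
cat > ed.py <<'E'
from h import *
from scipy.ndimage import map_coordinates
def grad(p,s=1.2):
    g=cv2.GaussianBlur(p["pixels"].astype(np.float32),(0,0),s)
    return np.stack([np.sqrt(sum(cv2.Sobel(g[...,c],5,1,0)**2 for c in range(3))) ,np.sqrt(sum(cv2.Sobel(g[...,c],5,0,1)**2 for c in range(3)))]).max(0)
def score(G,p,T,X):
    u=proj(p,X,T);return map_coordinates(G,[u[:,1],u[:,0]],order=1).mean()
def circ(x,y,z,r,a0=0,a1=2*np.pi,n=120):
    a=np.linspace(a0,a1,n);return np.c_[x+r*np.cos(a),y+r*np.sin(a),np.full(n,z)]
E
python3 - <<'E'
from look import *; from ed import *
s,p,T=look("w7.png",{})
G=grad(p);e=s["eef_pos"];M=Rq(s["tool_rot"]).as_matrix();tx=M[:,0];ty=M[:,1]
print("yaw",np.degrees(np.arctan2(tx[1],tx[0])))
z0=e[2]-.010
yaw=np.arctan2(tx[1],tx[0])
res=[]
for zz in np.arange(-.006,.0061,.001):
  for i in np.arange(-.006,.0061,.0005):
    for j in np.arange(-.002,.0021,.0005):
      c=e+tx*i+ty*j
      # top rims (outer far-from-camera half is against hand; inner full) 
      v=score(G,p,T,circ(c[0],c[1],z0+zz+.04,.0145))+score(G,p,T,circ(c[0],c[1],z0+zz+.04,.019))+score(G,p,T,circ(c[0],c[1],z0+zz,.019,yaw-1.0,yaw+1.0))
      res.append((v,zz,i,j))
res.sort(reverse=True);print(np.array(res[:6]))
# axis
r2=[]
for i in np.arange(-.006,.0061,.0005):
  for j in np.arange(-.006,.0061,.0005):
    x,y=.5283+i,.1291+j
    v=score(G,p,T,circ(x,y,.05,.022,yaw-2.2,yaw+2.2))
    r2.append((v,x,y))
r2.sort(reverse=True);print(np.array(r2[:4]))
u=proj(p,[[.5283,.1291,z] for z in(.05,.09,.126)],T);print("axis px",u)
q=p["pixels"][:,:,::-1].copy()
zz,i,j=res[0][1:];c=e+tx*i+ty*j
for k,X in enumerate([circ(c[0],c[1],z0+zz+.04,.0145),circ(c[0],c[1],z0+zz+.04,.019),circ(c[0],c[1],z0+zz,.019),circ(*r2[0][1:],.05,.022),circ(*r2[0][1:],.05,.047*0+.013),circ(*r2[0][1:],.044,.0418)]):
    cv2.polylines(q,[np.round(proj(p,X,T)*16).astype(np.int32)],True,[(255,0,0),(0,0,255),(0,255,0)][k%3],1,shift=4)
cv2.polylines(q,[np.round(proj(p,[[*r2[0][1:],z] for z in(.05,.126)],T)*16).astype(np.int32)],False,(255,0,255),1,shift=4)
cv2.imwrite("pics/o7.png",cv2.resize(q[130:345,240:410],None,fx=2.79,fy=2.79,interpolation=cv2.INTER_CUBIC))
E
```

```text
8.85 [0.5283 0.1282 0.1913] [-0.004  0.002 -0.003 -0.001  0.    -0.001 -0.002] cam [0.6051 0.1188 0.3342] [-0.299   0.0392 -0.9535]
yaw -7.136203965824692
[[506.3701  -0.003   -0.0025  -0.0005]
 [502.5198  -0.002   -0.002   -0.0005]
 [495.7889  -0.004   -0.003   -0.0005]
 [495.2857  -0.003   -0.003   -0.0005]
 [490.8973  -0.002   -0.0025  -0.0005]
 [486.2351  -0.004   -0.0035  -0.0005]]
[[364.7138   0.5278   0.1276]
 [364.5656   0.5283   0.1276]
 [355.5055   0.5283   0.1271]
 [355.0167   0.5278   0.1271]]
axis px [[322.28   187.5029]
 [322.1564 200.7348]
 [322.0088 216.5313]]
```

View pics/o7.png

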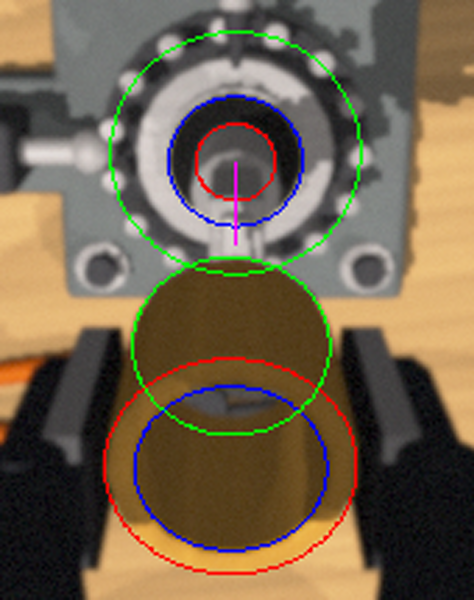

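Call:
jog_arm(motion=[[0,0,0,1.2,1.0,20,30],[0,0,0,1.2,1.0,45,30],[0,0,0,1.2,1.0,45,30],[0,0,0,1.2,1.0,45,30],[0,0,0,1.2,1.0,45,30]])

```text
t: 9.52
eef_pos: [0.5299, 0.1281, 0.1474]
tool_rot: [-0.0, 0.998, -0.062, 0.001]
contact_force: [-0.3, -0.7, -0.8]
gripper_width: 0.439
grasp_force: 30.7
```

```bash
python3 - <<'E'
from look import *; from ed import *
s,p,T=look("w8.png",{});print(s["contact_force"])
e=s["eef_pos"];out=[]
b=bot.read_camera("side");a=bot.read_camera("scene")
def crop(p,X,h=30,S=390):
    u,v=proj(p,[X])[0].astype(int)
    g=cv2.resize(p["pixels"][v-h:v+h,u-h:u+h,::-1],(S,S),interpolation=cv2.INTER_CUBIC)
    f=S/2/h
    for x in([.528,.1277],):
        for r in(-.0195,0,.0195):
            pass
    return g
for q,n in((a,"scene"),(b,"side")):
    print(n,proj(q,[[.528,.1277,.05],[.528,.1277,.12],[.528,.1277,.15]]))
X=[.528,.128,.125]
w=cv2.resize(p["pixels"][200:330,255:389,::-1],None,fx=3,fy=3,interpolation=cv2.INTER_CUBIC)[:390,:400]
top=np.hstack([crop(a,X),crop(b,X)])
cv2.imwrite("pics/c8.png",cv2.resize(np.hstack([top,w]),(800,int(390*800/(780+w.shape[1])))))
cv2.imwrite("pics/c8b.png",top)
E
```

```text
9.525 [0.5299 0.1281 0.1474] [ 0.001  0.    -0.     0.004  0.    -0.003 -0.001] cam [0.6065 0.1186 0.2905] [-0.2973  0.0395 -0.954 ]
[-0.2694 -0.6755 -0.7832]
scene [[342.7843 196.7579]
 [343.986  181.1911]
 [344.5344 174.0825]]
side [[327.9659 236.9305]
 [328.9197 215.4601]
 [329.3493 205.7454]]
```

View pics/c8b.png

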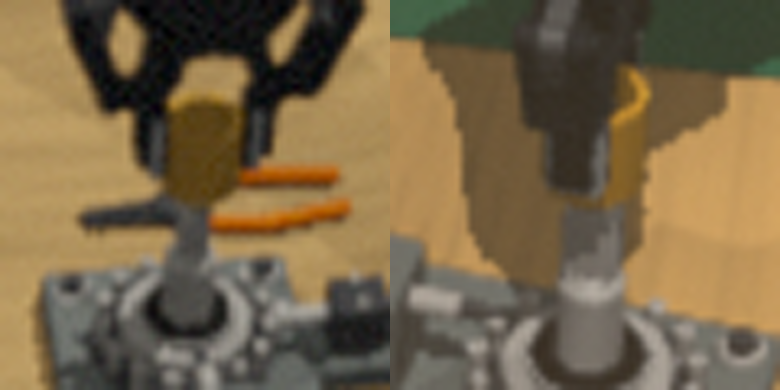

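```bash
python3 - <<'E'
from look import *
a=bot.read_camera("scene");b=bot.read_camera("side")
def half(row,lo,hi,ch):  # sub-pixel strongest transitions
    r=cv2.GaussianBlur(row[None].astype(np.float32),(0,0),0.8)[0]
    return r
I=a["pixels"].astype(float)
print("scene sat (R-B) rows")
for v in range(165,182,2): print(v,(I[v,330:360,0]-I[v,330:360,2]).astype(int))
print("gray");
for v in(183,185,187,194,196,198,200): print(v,I[v,330:360].mean(1).astype(int))
J=b["pixels"].astype(float)
print("side R-B")
for v in(196,199,202,205,208): print(v,(J[v,318:345,0]-J[v,318:345,2]).astype(int))
for v in(212,214,216,218,228,231): print(v,J[v,318:345].mean(1).astype(int),(J[v,318:345,0]-J[v,318:345,2]).astype(int))
E
```

```text
scene sat (R-B) rows
165 [ -3  -8   3  -8  -3  -1   3  -4   1  35 104 114 115 104  96  92 100 101
  94  87  75  39   6   3  -7  -4   7  43  68  76]
167 [43 49 68 67 39  5 -5 -5  5 32 62 75 77 63 64 68 67 64 60 69 70 44  3  5
 -1  5 45 77 80 82]
169 [84 85 83 86 57 18  0 -3  4 20 58 76 66 69 62 66 69 67 63 69 77 49 14  5
  0 15 62 77 81 81]
171 [86 85 85 87 55 10  0  2  1 12 55 70 62 74 67 68 69 68 70 71 65 35  4  1
 -4 24 72 81 81 80]
173 [84 84 83 84 65 24 -1  4  0 17 52 60 65 66 73 65 73 67 63 65 58 31  3  1
 15 42 80 80 78 81]
175 [ 85  86  85  85  81  59  26   6   4  29  66  66  67  69  80  68  64  61
  64  58  58  39  18  46 107 115 114 115 114 114]
177 [ 85  85  87  86  87  84  76  53  46  47  61  61  61  64  70  68  68  64
  62  63  83 134 148 148 146 150 148 135 146 146]
179 [86 87 88 88 88 85 87 76 59 41 59 65 72 70 70 69 69 63 64 68 74 77 73 72
 71 70 71 73 72 73]
181 [64 63 54 45 37 30 19  8 -2  1 11 23 30 36 47 46 70 75 82 82 83 84 83 85
 81 84 79 83 81 84]
gray
183 [ 54  52  47  48  42  50  55  47  37  35  46  67  84  74  71  73  97 116
 121 122 117 123 122 121 117 117 1
[... 1990 characters left out ...]
 18  43  54
  66  97 105 104 104 103 108 110 108]
218 [ 86  85  83  86  88  86  79  78  80  79  80  80  83  87 107  86  82  84
  96 139 137 135 138 142 143 145 148] [ 56  54  54  53  56  54  31  16  15  17  15  14  15  16  16  19  44  53
  64  97  97  95  97  99 102 103 104]
228 [ 85  89  90  72  71  75  97 121 142 156 163 166 163 158 137 123 127 141
 142 140 145 147 149 148 146 147 147] [ 13  15  15  13  17  18  15  16  17  18  18  18  18  18  16  25  76  97
  99  94  82  87 101 106 104 104 103]
231 [ 79  90  96  90  87  77  91  98 105 110 112 112 111 107 106 108 129 138
 120  97 116 125 118 122 123 125 136] [18 16 14 14 15 16 15 14 16 16 16 16 16 16 16 15 16 15 13 15 15 18 31 45
 57 71 86]
```

Call:
jog_arm(motion=[[0,0,0,0,1.0,4,30],[0,0,0,0,1.0,8,30],[0,0,0,0,1.0,12,30],[0,0,0,0,1.0,16,30],[0,0,0,0,1.0,20,30],[0,0,0,0,1.0,20,30]])

```text
t: 10.52
eef_pos: [0.5288, 0.1267, 0.1259]
tool_rot: [0.0, 0.998, -0.062, -0.0]
contact_force: [-0.1, 0.2, -1.4]
gripper_width: 0.442
grasp_force: 30.7
```

Call:
jog_arm(motion=[[0,0,0,0,0,5,30],[0,0,0,0,0,10,30],[0,0,0,0,0,15,30],[0,0,0,0,0,20,30],[0,0,0,0,0,25,30],[0,0,0,0,0,25,30]])

```text
t: 11.28
eef_pos: [0.5287, 0.1268, 0.1008]
tool_rot: [0.0, 0.998, -0.062, -0.0]
contact_force: [-0.3, 0.4, -1.7]
gripper_width: 0.44
grasp_force: 30.7
```

Call:
jog_arm(motion=[[0,0,0,0,0,3,30],[0,0,0,0,0,6,30],[0,0,0,0,0,9,30],[0,0,0,0,0,12,30],[0,0,0,0,0,12,30]])

```text
t: 11.9
eef_pos: [0.5289, 0.1268, 0.089]
tool_rot: [0.0, 0.998, -0.062, -0.0]
contact_force: [-0.1, -0.1, -1.8]
gripper_width: 0.443
grasp_force: 30.7
```

Call:
jog_arm(motion=[[0,0,0,0,0,5,30],[0,0,0,0,0,10,30],[0,0,0,0,0,15,30],[0,0,0,0,0,20,30],[0,0,0,0,0,24,30],[0,0,0,0,0,26,30],[0,0,0,0,0,27,30],[0,0,0,0,0,27,30]])

```text
t: 12.9
eef_pos: [0.5291, 0.1269, 0.0623]
tool_rot: [-0.0, 0.998, -0.062, 0.0]
contact_force: [-0.8, 0.6, -0.4]
gripper_width: 0.437
grasp_force: 30.7
```

Call:
jog_arm(motion=[[0,0,0,0,0,1,30],[0,0,0,0,0,2,30],[0,0,0,0,0,3,30],[0,0,0,0,0,4,30],[0,0,0,0,0,4,30]])

```text
t: 13.52
eef_pos: [0.5292, 0.1269, 0.0599]
tool_rot: [0.0, 0.998, -0.062, 0.0]
contact_force: [-5.3, -1.7, 16.0]
gripper_width: 0.439
grasp_force: 32.0
```

Call:
jog_arm(motion=[[0,0,0,0,0,-1,50],[0,0,0,0,0,-1,70],[0,0,0,0,0,-1,80],[0,0,0,0,0,-1,80],[0,0,0,0,0,-20,80],[0,0,0,0,0,-50,80],[0,0,0,0,0,-90,80],[0,0,0,0,0,-120,80],[0,0,0,0,0,-120,80]])

```text
t: 14.65
eef_pos: [0.5306, 0.1274, 0.1807]
tool_rot: [-0.001, 0.998, -0.062, 0.002]
contact_force: [-1.3, 0.6, -0.2]
gripper_width: 0.939
grasp_force: 0.0
```

```bash
python3 - <<'E'
from look import *; from ed import *
s,p,T=look("w9.png",{});print(s["q"]);G=grad(p)
e=s["eef_pos"]
c=np.array([.528,.1277]);yaw=-.125
res=[]
for zz in(-.003,0,.003,.006,.01,.02):
  b=max((score(G,p,T,circ(c[0]+i,c[1]+j,.09+zz,.019))+score(G,p,T,circ(c[0]+i,c[1]+j,.09+zz,.0145)),c[0]+i,c[1]+j) for i in np.arange(-.005,.0051,.0005) for j in np.arange(-.004,.0041,.0005)); print(zz,np.array(b))
u=proj(p,[[*c,.09]],T)[0].astype(int)
cv2.imwrite("pics/c9.png",cv2.resize(p["pixels"][u[1]-75:u[1]+75,u[0]-75:u[0]+75,::-1],(600,600),interpolation=cv2.INTER_CUBIC));print(u-75)
E
```

```text
14.65 [0.5306 0.1274 0.1807] [-0.002  0.037  0.003  0.046  0.004 -0.022 -0.005] cam [0.6069 0.1178 0.3239] [-0.2945  0.0404 -0.9548]
[-0.1968  0.3282 -0.1868  1.9111  0.0767  0.9041 -2.1152]
-0.003 [323.8754   0.528    0.1282]
0 [319.5861   0.529    0.1277]
0.003 [311.1534   0.53     0.1277]
0.006 [301.1926   0.5305   0.1272]
0.01 [295.4734   0.5265   0.1267]
0.02 [293.6075   0.533    0.1257]
[248 133]
```

View pics/c9.png

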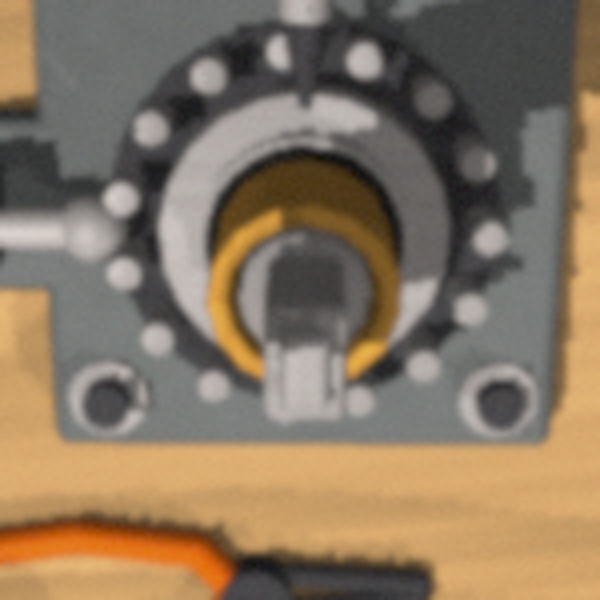

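Ferrule home. The knob's flats line up with the present tool yaw, so the grip angle is right. For q7 range I need the half-turn grasp.

Call:
jog_arm(motion=[[0,0,-0.17,0,0,0,50],[0,0,-0.34,0,0,0,50],[0,0,-0.51,0,0,0,50],[0,0,-0.68,0,0,0,50],[0,0,-0.85,0,0,0,50],[0,0,-1.02,0,0,0,50],[0,0,-1.19,0,0,0,50],[0,0,-1.36,0,0,0,50],[0,0,-1.53,0,0,0,50],[0,0,-1.57,0,0,0,50]])

```text
t: 15.95
eef_pos: [0.5282, 0.1265, 0.1769]
tool_rot: [-0.001, 0.749, 0.662, -0.001]
contact_force: [0.3, -0.3, -0.0]
gripper_width: 0.584
grasp_force: 0.0
```

Call:
jog_arm(motion=[[0,0,-0.17,0,0,0,50],[0,0,-0.34,0,0,0,50],[0,0,-0.51,0,0,0,50],[0,0,-0.68,0,0,0,50],[0,0,-0.85,0,0,0,50],[0,0,-1.02,0,0,0,50],[0,0,-1.19,0,0,0,50],[0,0,-1.36,0,0,0,50],[0,0,-1.53,0,0,0,50],[0,0,-1.572,0,0,0,50]])

```text
t: 17.2
eef_pos: [0.5286, 0.1267, 0.1775]
tool_rot: [-0.001, 0.062, 0.998, 0.0]
contact_force: [-0.7, 0.2, 0.8]
gripper_width: 0.585
grasp_force: 0.0
```

Call:
jog_arm(motion=[[0,0,0,0,0,0,50],[0,0,0,0,0,0,50]])

```text
t: 17.45
eef_pos: [0.529, 0.1268, 0.1782]
tool_rot: [-0.0, 0.063, 0.998, -0.0]
contact_force: [-0.0, -0.0, -0.2]
gripper_width: 0.587
grasp_force: 0.0
```

```bash
python3 - <<'E'
from look import *
s,p,T=look("w10.png",dict(knob_grip=.112));print(s["q"])
M=Rq(s["tool_rot"]).as_matrix();print(M,"yaw",np.degrees(np.arctan2(M[1,0],M[0,0])))
d=np.array([.5288,.1273,.094])-s["eef_pos"];print("tool shift mm",M.T@d*1000)
E
```

```text
17.45 [0.529  0.1268 0.1782] [-0.    -0.003 -0.001 -0.003 -0.     0.     0.011] cam [0.4518 0.1367 0.3211] [ 0.3029 -0.0361 -0.9523]
knob_grip 0.95 [322.5 214.1] [0.5282 0.1276]
[ 0.2999  0.4424 -0.822   1.8816  0.3861  0.984   0.7527]
[[-0.9922  0.1249 -0.0001]
 [ 0.1249  0.9922 -0.0001]
 [ 0.0001 -0.0001 -1.    ]] yaw 172.82719776871483
tool shift mm [ 0.2322  0.4739 84.172 ]
```

Call:
jog_arm(motion=[[0,0,0,0,0.4,30,50],[0,0,0,0,0.4,60,50],[0,0,0,0,0.4,82,50],[0,0,0,0,0.4,82,50],[0,0,0,0,0.4,82,30],[0,0,0,0,0.4,82,5],[0,0,0,0,0.4,82,5],[0,0,0,0,0.4,82,5],[0,0,0,0,0.4,82,5],[0,0,0,0,0.4,82,5]], grip_force=50)

```text
t: 18.8
eef_pos: [0.5298, 0.1267, 0.0976]
tool_rot: [0.001, 0.062, 0.998, -0.0]
contact_force: [-1.4, -1.9, 4.4]
gripper_width: 0.15
grasp_force: 49.2
```

Call:
jog_arm(motion=[[0,0,0.09,0,0,0,5],[0,0,0.18,0,0,0,5],[0,0,0.27,0,0,0,5],[0,0,0.36,0,0,0,5],[0,0,0.45,0,0,0,5],[0,0,0.54,0,0,0,5],[0,0,0.63,0,0,0,5],[0,0,0.72,0,0,0,5],[0,0,0.8,0,0,0,5],[0,0,0.838,0,0,0,5]])

```text
t: 20.05
eef_pos: [0.5291, 0.1254, 0.0976]
tool_rot: [0.001, 0.464, 0.886, -0.001]
contact_force: [-5.1, -5.0, 9.1]
gripper_width: 0.149
grasp_force: 49.8
```

```bash
python3 - <<'E'
from look import *
s=bot.get_obs();M=Rq(s["tool_rot"]).as_matrix();print(s["q"],s["torque"],s["contact_force"],s["grasp_force"],"yaw",np.degrees(np.arctan2(M[1,0],M[0,0])))
E
```

```text
[ 0.091   0.493  -0.5563  1.9544  0.362   0.7938 -0.0633] [-1.0715  0.8326  0.0889] [-5.1383 -5.0329  9.147 ] 49.77359175682068 yaw 124.75412142528516
```

Call:
jog_arm(motion=[[0,0,0.08,0,0,0,5],[0,0,0.16,0,0,0,5],[0,0,0.24,0,0,0,5],[0,0,0.31,0,0,0,5],[0,0,0.37,0,0,0,5],[0,0,0.41,0,0,0,5],[0,0,0.419,0,0,0,5],[0,0,0.419,0,0,0,5],[0,0,0.419,0,0,0,5]])

```text
t: 21.18
eef_pos: [0.5284, 0.1252, 0.0976]
tool_rot: [0.001, 0.637, 0.771, -0.002]
contact_force: [-7.2, -6.2, 10.5]
gripper_width: 0.156
grasp_force: 50.1
```

```bash
python3 - <<'E'
from look import *; from ed import *
s,p,T=look("w11.png",dict(ferrule=.05));M=Rq(s["tool_rot"]).as_matrix();print(s["q"],s["torque"],s["contact_force"],s["grasp_force"],"yaw",np.degrees(np.arctan2(M[1,0],M[0,0])))
c=proj(p,[[.528,.128,.06]],T)[0].astype(int);print(c)
x=max(0,min(c[0]-100,440));y=max(0,min(c[1]-75,250))
cv2.imwrite("pics/c11.png",cv2.resize(p["pixels"][y:y+150,x:x+200,::-1],(800,600),interpolation=cv2.INTER_CUBIC));print(x,y)
E
```

```text
21.175 [0.5284 0.1252 0.0976] [-0.001  0.002  0.001 -0.    -0.     0.001  0.   ] cam [0.5138 0.2021 0.2403] [ 0.0581 -0.2993 -0.9524]
ferrule 0.59 [323.3 221.1] [0.5285 0.1289]
[ 0.0155  0.4734 -0.4583  1.9601  0.296   0.7756 -0.4236] [-1.2354  1.2255 -0.0426] [-7.2407 -6.208  10.4617] 50.103886127471924 yaw 100.85539682910677
[322 228]
222 153
```

View pics/c11.png

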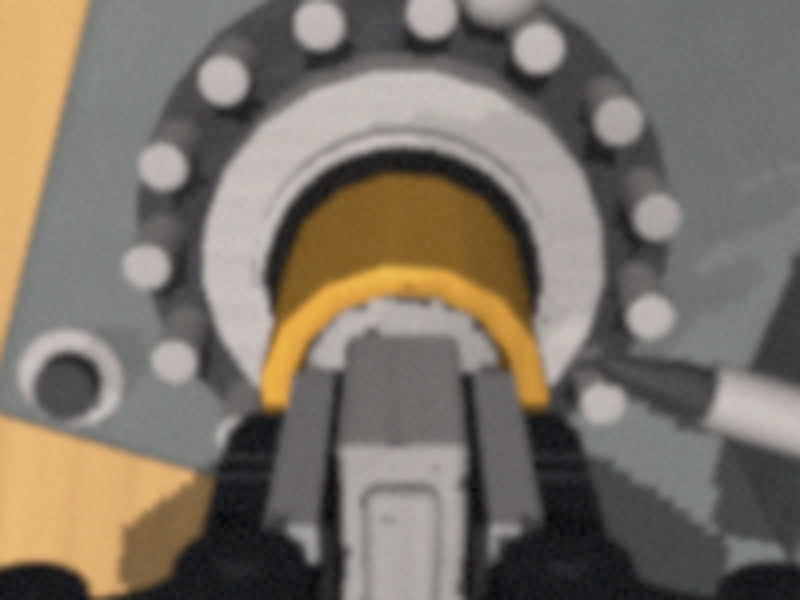

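The knob is gripped, the ferrule is seated, and the plunger ball at (500, 5) sits between two rollers. I'll check the roller phase against the start, which was 22.9° mod 24°.

```bash
python3 - <<'E'
from look import *
from scipy.optimize import least_squares
s,p,T=look("w12.png",{})
ro=np.array([(320,26),(431,15),(538,47),(617,120),(656,216),(649,315),(602,402),(224,81),(162,166),(147,267),(173,361)],float)/4+[222,153]-.375
W=np.array([atz(p,x,.044,T)[:2] for x in ro])
f=least_squares(lambda v:np.linalg.norm(W-v[:2],axis=1)-v[2],[.53,.122,.04]);A=f.x[:2];print(f.x,abs(f.fun).max())
ang=np.degrees(np.arctan2(*(W-A).T[::-1]));print((ang%24).round(1),s["joint_vel"])
E
```

```text
21.275 [0.5284 0.1252 0.0976] [-0.001  0.001 -0.001 -0.002  0.002 -0.    -0.002] cam [0.5138 0.2021 0.2403] [ 0.0581 -0.2993 -0.9524]
[0.5281 0.1276 0.0418] 0.0002387493930193496
[22.5 22.8 22.9 23.1 23.  23.1 23.  22.7 22.6 22.8 22.5] [-0.0012  0.0011 -0.0014 -0.0023  0.0017 -0.0003 -0.0015]
```

The roller phase is 22.8°, against 22.9° at the start, so the spindle is on the third stop. The grip is 50 N and steady.

```bash
python3 -c "
from station import bot
print(bot.hand_in())"
```

```text
the job is handed in; nothing more can be done
None
```

I handed the job in at about 21 s of the 59 s with the ferrule fully home on the shoulder, the knob turned 72° clockwise to the third stop (roller phase within about 0.1° of the start) and the fingers holding it at 50 N; no verdict came back.

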